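Release and lift the battery pack out of its charging dock

TASK

Take the blue stylus out of its stand, press the small recessed orange button on the charging dock fully down with the stylus's tip to end charging, and stand the stylus back down in its hole. Then pinch the two red side catches of the black battery pack together with the fingers, lift it straight up out of the dock and finish while still holding it by the pinched catches, upright and still, with its underside at least 5 cm above the top of the dock. Leave the other things on the bench where they are.

Things in the scene. Friction and masses are not known exactly. Their poses are not given: they have to be found in the camera images.
- dock: Charging dock, a pale grey and teal block fixed to the bench, 150 (its x) by 220 (its y) by 60 mm high, with a flat top at z = 60 and a dark-framed blue display on it. Origin at the centre of its underside, x away from the robot at yaw 0, z up. The pack stands in a pocket centred at (0, +45) mm, the button lies in a round well at (-20, -50) mm in its frame.
- button_well: The round well in the dock's top, 16 mm across, with a yellow ring around its mouth (ring 24 mm across, standing 2.4 mm proud, look only). Origin on the well's axis 15 mm below the dock's top, z up. The fingers do not fit into it.
- button (a joint): Travel of the button in the well: 0 up, 0.005 m fully down. A spring returns it; it takes about 1 N to start it and 4 N to push it fully down.
- button_top (a point): Centre of the orange button's flat top (13 mm across), 6 mm below the dock's top when up.
- stylus: Blue round stylus, 100 mm long, 30 g, standing upright in the stand. Origin at the centre of its tip's flat end (the lower end), z along it to the other end. Tip 5 mm across for the first 12 mm, widening to the 12 mm handle at 19 mm, then 12 mm to the top at 100 mm. In the stand it stands with its tip 8 mm and its top 108 mm above the bench; it has about 0.7 mm of play in the hole and may lean by up to about 2.5 degrees.
- stand: Stylus stand, an aluminium block 60 x 60 x 44 mm, fixed to the bench, with one upright hole in the middle. Origin at the centre of its underside.
- stand_hole (a point): Centre of the hole's mouth, at the stand's top (44 mm above the bench). The hole is 13.4 mm across and 36 mm deep, chamfered 2 mm. Fully home the stylus's tip is 36 mm below this point.
- pack: Black battery pack, 60 (x) by 44 (y) by 100 mm high, 0.26 to 0.49 kg, upright in the dock's pocket with 1.5 mm of play all round and a red catch on its +y and -y sides. Origin at the centre of its underside (8 mm above the bench), z up. Its top is 48 mm above the dock's top. It is free of the dock after 52 mm of lift; barbs on the catches hold it in until both are pinched in at least 5 to 6 mm.
- pack_grip (a point): Point midway between the red catches' finger pads, 79 mm above the pack's origin (27 mm above the dock's top). The pads' outer faces look to the pack's +y and -y, 62 mm apart when free, 46 mm when fully pinched; each pad is 26 mm wide along x and reaches 19 mm above and below this point. Nothing stands beside them above the dock's top.
- catch_left (a joint): Travel of the red catch on the pack's +y side: 0 out, 0.008 m fully pinched in (towards -y). Sprung outwards: about 3 N to start it, 7 N fully in; then it stands against a firm stop.
- catch_right (a joint): The same for the catch on the pack's -y side (it moves towards +y).
- parts_tin: Blue parts tin with four compartments, 70 x 70 x 28 mm; a bystander. Origin at the centre of its underside.
- tape_reel: Yellow reel lying flat, 68 mm across, 25 mm high; a bystander. Origin at the centre of its underside.
- multimeter: Black and red hand-held meter lying flat, 170 x 80 x 44 mm; a bystander. Origin at the centre of its underside.
- spare_pack: Spare battery pack without catches, black with a white label, lying flat, 100 x 44 x 44 mm; a bystander. Origin at the centre of its underside.
- screwdriver: Red-handled screwdriver lying on the bench; a bystander.
- mug: Blue mug, 76 mm across, 90 mm high; a bystander. Origin at the centre of its underside.

How it is judged:
By the outcome, as a careful person would: the job done as asked, in the order asked, and still so for the second after the job is handed in, while the arm keeps its last pose, push and grip.
It also fails if it takes over 58 s, if anything falls off the work surface, if the arm or the gripper's body presses on something with over 40 N, if the wrist force passes 120 N, or if a joint passes its speed limit or range.

ROBOT

A 6-joint arm with a two-finger parallel gripper is mounted at the origin on the work surface. World frame = base frame: x ahead of the robot, y to its left, z up, the work surface at z = 0. Lengths are in mm, angles in degrees, forces in N, time in s.
With the tool pointing down it reaches from about 300 to 850 mm from the base axis. Payload 4.2 kg.
Tool frame: the origin (TCP) lies midway between the tips of the shut fingers; the grasp point (between the pads) lies env.hold_point_z behind it (env.hold_point_z is the distance from the TCP to the grasp point, in mm); z points along the fingers, y is the line along which they close (so a half turn about z gives the same grasp; the last joint's range is limited). The gripper opens to 91 mm and grips with 3 to 60 N. Pads are 32 mm wide; open, the fingers measure 118 mm over their backs; the gripper's body (76 mm by 178 mm) begins 60 mm behind the grasp point.
Start: joints at [-72.365, 18.312, 89.639, -0, 72.044, -1.146], TCP at [185.131, -544.398, 213.976] pointing down, gripper open.
Joint ranges: [-177.97, 177.97], [-48.28, 115.42], [12.27, 149.76], [-77.06, 257.06], [2.81, 150.46], [-146.56, 146.56]. Speed limits (degrees/s): [147.25, 147.25, 180, 180, 180, 180].

INTERFACE

Orientations are given as [roll, pitch, yaw] about the fixed x, y, z axes, in that order (R = Rz(yaw) Ry(pitch) Rx(roll)).
In Python, from workcell import env, viewer, spotter gives the robot as it stands.
- The arm moves only by the tool apply_moves, never from a script. Its arguments are lists of equal length, an entry for each row: "delta_pos": the shift along the world's x, y, z normalised to -1 to 1, where 1 is 120 mm, a list of three; "rot": the turn, a rotation vector about the world's x, y, z normalised to -1 to 1, where 1 is 1.5 rad, a list of three; "hand": the opening, from 0 (shut) to 1 (fully open). A call has 1 to 10 rows; each row is the pose to reach, as a shift and turn from the pose commanded when the call began; what a row does not reach only later rows make up. A row lasts 1/12 s, in which the tool goes at most 41.7 mm and 7.16 degrees, less where a joint would pass 70% of its speed; a pose out of reach is approached as far as the arm can. A call with a number of a shift or a turn outside -1 to 1 is refused whole. A call with a gripper value outside its range is refused whole. The fingers move at their own pace and stop on an object; "newtons" is the grip in N (left out, the last holds). Time passes only in rows, so rows that repeat a pose let the fingers close. It gives the time, the measured TCP pose, the force, the opening and the grip force at its end, in the units of the state.
- env.state(): the state, without advancing time (a new reading comes with each control period).
- viewer.grab_frame(name): name is "scene" or "top" or "wrist"; returns a dict with "pixels" (480x640x3 uint8, red, green, blue), "camera_matrix" (3x3 intrinsics, pixels), "R" (3x3) and "t" (3): a world point X has camera coordinates R X + t; the wrist camera has in their place "mount" (4x4, takes a point from camera to tool coordinates, whose origin is the TCP and whose axes are the flange's). Camera axes: x right, y down, z forward; pixel columns grow to the right and rows downward; lengths in mm; the calibration is good to about 2 mm. The wrist camera is an equidistant fisheye: a pixel r from the principal point sees the ray r / f radians off the axis. A picture is of the moment at which its call begins: read the wrist's pose just before it. There is no depth.
- env.job_done(): hands the job in; it is judged then, once.
Trained networks look in a picture, given as the dict that the camera call returned (one of the last four; its "shot" number tells which), for a name from the list of things; names that differ only in an ending like _2 or _b are one class to them, and where a whole thing is asked for, a point or a joint stands for the part that bears it (a point fixed in the world has none). Each returns a list of dicts, best first, with "score" (0 to 1); they miss things now and then, are a little off and sometimes report something else, mostly with a low value. They report only what shows in the picture. A call takes as long as a camera call.
- spotter.trace(picture, query): "mask" (480x640 bool, what is visible of it) and "box" ([centre column, centre row, width, height] in pixels, round what is visible of it).
- spotter.landmark_of(picture, query): "position" ([column, row] in pixels: a listed point, or the origin of a listed thing).
The state is a dict: "time_s": time; "qpos": joint angles; "qvel": joint speeds; "effort": joint torques, N m; "ee_pos": TCP position; "ee_rot": TCP orientation; "force": force on the tool from outside, world axes, zero at the start; "torque": the same for the moment, N m; "gripper_width": finger opening in mm; "gripper_force": force on a finger pad.
Only numpy, scipy, OpenCV 4.12 (cv2) and the standard library are available. Lean on these libraries where they do the work, as an engineer would, in place of code of your own. Each camera call takes 0.05 s, during which the arm holds its last target. There are 200 camera calls.

## Working session

There is one attempt and no reset: what is moved stays moved. The work goes in short steps, Python scripts to look and compute and a tool call to move; the robot and the scene stay as the last step left them, time stands still between calls to the robot, and variables do not carry over. Pictures are saved under pics/ and viewed, at most 14 in all, crops included, and the job is handed in when it is done.

Besides the shell and the picture viewer there is one more tool, called after "Request:" by a JSON object that holds its "method" and its "body", one argument or row to a line. apply_moves: Moves the arm, as the interface text tells. Its arguments: {"type":"object","properties":{"delta_pos":{"type":"array"},"rot":{"type":"array"},"hand":{"type":"array"},"newtons":{"type":"number"}},"required":["delta_pos","rot","hand"]}

```bash
mkdir -p pics; ls; cat > h.py <<'E'
import numpy as np, cv2
from workcell import env, viewer, spotter
def ray(p,uv):
    d=np.linalg.inv(p["camera_matrix"])@np.array([uv[0],uv[1],1.]); R=np.array(p["R"]);t=np.array(p["t"])
    return -R.T@t, R.T@d
def at_z(p,uv,z):
    o,d=ray(p,uv); return o+d*(z-o[2])/d[2]
def proj(p,X):
    c=np.array(p["R"])@np.array(X,float)+np.array(p["t"]); q=np.array(p["camera_matrix"])@c; return q[:2]/q[2]
def tri(obs):
    A=np.zeros((3,3));b=np.zeros(3)
    for p,uv in obs:
        o,d=ray(p,uv); d=d/np.linalg.norm(d); M=np.eye(3)-np.outer(d,d); A+=M;b+=M@o
    return np.linalg.solve(A,b)
E
python3 - <<'E'
from h import *
print(env.state()); print(env.hold_point_z)
ps={n:viewer.grab_frame(n) for n in("scene","top")}
for n,p in ps.items():
    cv2.imwrite(f"pics/{n}0.png",p["pixels"][...,::-1])
Z={"dock":0,"button_top":54,"button_well":45,"stand_hole":44,"stand":0,"stylus":8,"pack":8,"pack_grip":87,"parts_tin":0,"tape_reel":0,"multimeter":0,"spare_pack":0,"mug":0,"screwdriver":0}
for q,z in Z.items():
    for n,p in ps.items():
        for r in spotter.landmark_of(p,q)[:2]:
            print(q,n,round(r["score"],2),np.round(r["position"],1),np.round(at_z(p,r["position"],z),1))
E
```

```text
pics
{'time_s': 0.0, 'qpos': array([-7.23618020e+01,  1.83515181e+01,  8.97081719e+01,  1.35930445e-03,
        7.20415794e+01, -1.14534789e+00]), 'qvel': array([-0.0745597 ,  0.07862149, -0.04222261, -0.09901495, -0.02876759,
        0.0525295 ]), 'effort': array([-1.35367109e-04, -4.12454510e+01, -2.31975782e+01,  7.27406982e-02,
        4.56517248e-02, -1.57318050e-04]), 'ee_pos': array([ 185.00571677, -543.88756559,  213.10953446]), 'ee_rot': array([-1.79898777e+02, -3.31632770e-03,  1.87831227e+01]), 'force': array([ 0.1885207 , -0.23140014, -0.87010735]), 'torque': array([ 0.02787743,  0.0111885 , -0.04190533]), 'gripper_force': 0.0, 'gripper_width': 91.43841174327059}
18.8
dock scene 0.94 [337.5 283. ] [593.2  60.4   0. ]
dock top 0.65 [327.  229.4] [585.4  57.8   0. ]
button_top top 0.39 [352.9 232.7] [565.7   1.2  54. ]
button_well scene 0.47 [312.1 268.6] [564.7  14.1  45. ]
button_well top 0.53 [351.  230.3] [573.2   4.8  45. ]
stand_hole scene 0.74 [204.8 304.1] [ 505.3 -205.5   44. ]
stand_hole top 0.58 [447.1 265.3] [ 494.1 -209.2   44. ]
stand scene 0.8 [203.5 321.7] [
[... 765 characters left out ...]
multimeter scene 0.67 [365.1 196.5] [390.6 383.4   0. ]
multimeter top 0.72 [187.3 308.7] [399.7 375.3   0. ]
multimeter top 0.31 [129.8 221.8] [602.  519.3   0. ]
spare_pack scene 0.93 [451.  243.7] [672.8 355.2   0. ]
spare_pack scene 0.57 [348.2 240.6] [500.8 196.    0. ]
spare_pack top 0.73 [204.8 196.9] [663.2 346.7   0. ]
spare_pack top 0.47 [443.1 261.7] [ 509.5 -211.6    0. ]
mug scene 0.62 [463.4 210.6] [608.7 505.6   0. ]
mug scene 0.45 [349.1 271.8] [583.6 106.9   0. ]
mug top 0.76 [132.3 218.4] [610.2 514.    0. ]
screwdriver scene 0.6 [284.4 233.6] [377.5 111.5   0. ]
screwdriver top 0.84 [301.6 322.3] [369.6 115.7   0. ]
screwdriver top 0.74 [449.4 266.1] [ 499.2 -225.7    0. ]
```

```bash
python3 - <<'E'
import cv2
a=cv2.imread("pics/scene0.png")[180:400,100:500];b=cv2.imread("pics/top0.png")[150:340,160:530]
a=cv2.resize(a,None,fx=2,fy=2)[:, :800];cv2.imwrite("pics/sc.png",a)
b=cv2.resize(b,None,fx=2.1,fy=2.1);cv2.imwrite("pics/tc.png",b)
E
```

```text
(no output)
```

View pics/sc.png

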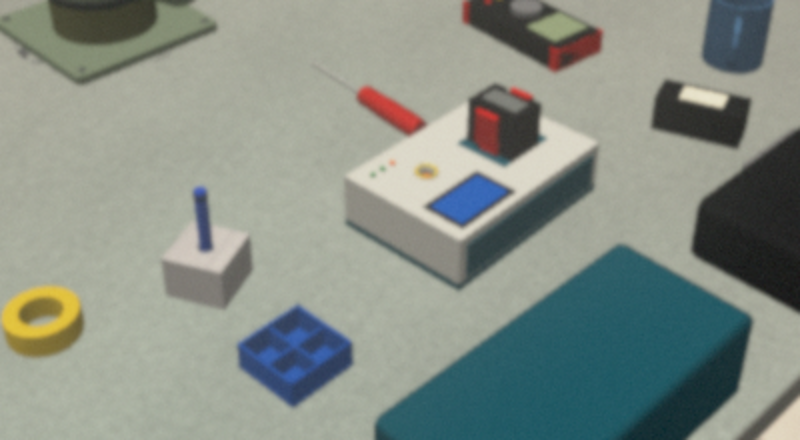

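View pics/tc.png

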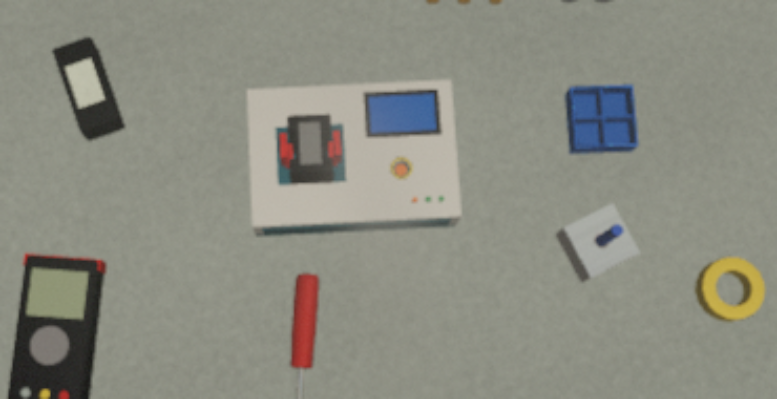

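The scene view shows the stylus at about (201,190–250), the stand, and the dock with display, button and pack. The top view shows the button at about (401,168), the pack at about (311,148) and the stylus top at about (616,231). The network positions agree with both pictures, so I'm moving in for a close wrist view.

Request:
{"method": "apply_moves", "body": {
  "delta_pos": [
    [1, 1, 0],
    [1, 1, 0],
    [1, 1, 0],
    [1, 1, 0],
    [1, 1, 0]
  ],
  "rot": [
    [0, 0, -0.2],
    [0, 0, -0.2],
    [0, 0, -0.2],
    [0, 0, -0.2],
    [0, 0, -0.2]
  ],
  "hand": [1, 1, 1, 1, 1]
}}

```text
time_s: 1.92
ee_pos: [308.4, -420.3, 214.2]
ee_rot: [-179.9, -0.1, 1.8]
force: [-0.9, -0.2, 0.9]
gripper_width: 91.0
gripper_force: 0.0
```

Request:
{"method": "apply_moves", "body": {
  "delta_pos": [
    [1, 1, 0],
    [1, 1, 0],
    [1, 1, 0],
    [1, 1, 0],
    [1, 1, 0],
    [1, 1, 0]
  ],
  "rot": [
    [0, 0, 0],
    [0, 0, 0],
    [0, 0, 0],
    [0, 0, 0],
    [0, 0, 0],
    [0, 0, 0]
  ],
  "hand": [1, 1, 1, 1, 1, 1]
}}

```text
time_s: 2.42
ee_pos: [426.4, -303.2, 214.0]
ee_rot: [180.0, 0.0, 1.8]
force: [-0.6, -0.3, 1.1]
gripper_width: 91.1
gripper_force: 0.0
```

```bash
cat >> h.py <<'E'
from scipy.spatial.transform import Rotation as Ro
def wrist():
    s=env.state(); p=viewer.grab_frame("wrist"); T=np.eye(4)
    T[:3,:3]=Ro.from_euler("xyz",s["ee_rot"],degrees=True).as_matrix();T[:3,3]=s["ee_pos"]
    p["W"]=T@np.array(p["mount"]); return p
def wray(p,uv):
    K=p["camera_matrix"]; x=(uv[0]-K[0,2])/K[0,0]; y=(uv[1]-K[1,2])/K[1,1]; th=np.hypot(x,y)
    d=np.array([x/th*np.sin(th),y/th*np.sin(th),np.cos(th)]) if th>1e-9 else np.array([0,0,1.])
    return p["W"][:3,3],p["W"][:3,:3]@d
def wz(p,uv,z):
    o,d=wray(p,uv); return o+d*(z-o[2])/d[2]
E
python3 - <<'E'
from h import *
s=env.state();print(s["time_s"],s["ee_pos"],s["ee_rot"])
p=wrist();print(p["camera_matrix"],p["mount"])
cv2.imwrite("pics/w1.png",p["pixels"][...,::-1])
for q,z in {"stand_hole":44,"stand":0,"stylus":8,"button_top":54,"button_well":45,"pack_grip":87,"dock":0}.items():
    for r in spotter.landmark_of(p,q)[:2]: print(q,round(r["score"],2),np.round(r["position"],1),np.round(wz(p,r["position"],z),1))
for r in spotter.trace(p,"stylus")[:2]: print(r["score"],r["box"])
E
```

```text
2.4167 [ 426.36797408 -303.20364275  213.96658849] [1.79977543e+02 4.66870088e-03 1.84248594e+00]
[[371.64829954   0.         321.01546371]
 [  0.         371.64829954 240.95931209]
 [  0.           0.           1.        ]] [[-1.69104783e-03 -9.60464533e-01 -2.78397237e-01  8.04492969e+01]
 [ 9.99997418e-01 -1.20152591e-03 -1.92897190e-03  3.15174609e-01]
 [ 1.51820760e-03 -2.78399780e-01  9.60464084e-01 -1.70677393e+02]
 [ 0.00000000e+00  0.00000000e+00  0.00000000e+00  1.00000000e+00]]
stand_hole 0.56 [214.  142.3] [ 500.6 -201.    44. ]
stand 0.94 [227.  140.9] [ 501.  -202.4    0. ]
stylus 0.79 [232. 144.] [ 497.9 -209.8    8. ]
stylus 0.23 [245.4   9.7] [ 641.1 -219.1    8. ]
button_top 0.62 [36.8 91.2] [570.6  10.   54. ]
button_well 0.62 [40.7 88. ] [575.1  12.1  45. ]
pack_grip 0.64 [227.3 140.4] [ 502.7 -224.9   87. ]
dock 0.58 [35.5 83.5] [591.6  63.8  -0. ]
dock 0.17 [230.4 141.7] [ 500.1 -206.1    0. ]
0.71 [209.8, 146.2, 35.3, 18.0]
```

View pics/w1.png

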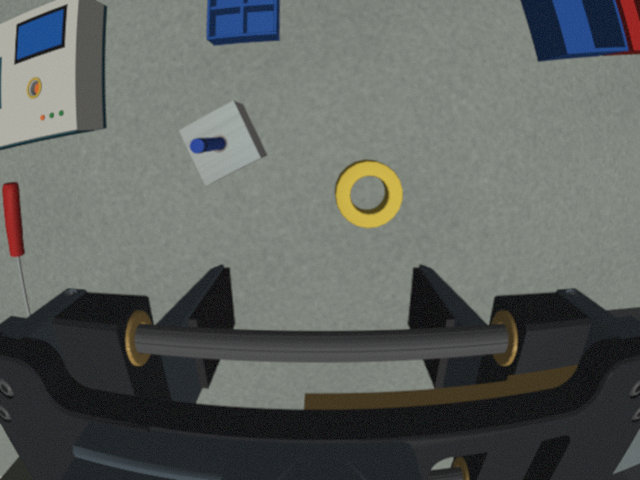

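The wrist view shows the stylus top at about (198,146) and the stand top centred near (222,142). The tape reel and tin are well clear. I'll shift so the stylus sits near the image centre.

Request:
{"method": "apply_moves", "body": {
  "delta_pos": [
    [0, 0.8, 0],
    [0, 0.8, 0],
    [0, 0.8, 0],
    [0, 0.8, 0],
    [0, 0.8, 0]
  ],
  "rot": [
    [0, 0, 0],
    [0, 0, 0],
    [0, 0, 0],
    [0, 0, 0],
    [0, 0, 0]
  ],
  "hand": [1, 1, 1, 1, 1]
}}

```text
time_s: 3.28
ee_pos: [425.3, -208.6, 214.3]
ee_rot: [179.9, -0.0, 1.7]
force: [0.1, -0.8, 0.1]
gripper_width: 91.3
gripper_force: 0.0
```

```bash
python3 - <<'E'
from h import *
p=wrist();print(env.state()["ee_pos"]); I=p["pixels"]
cv2.imwrite("pics/w2.png",I[...,::-1])
for q,z in {"stand_hole":44,"stand":0,"stylus":8,"button_top":54,"pack_grip":87}.items():
    for r in spotter.landmark_of(p,q)[:1]: print(q,round(r["score"],2),np.round(r["position"],1),np.round(wz(p,r["position"],z),1))
r=spotter.trace(p,"stand")[0];print(r["score"],r["box"])
hsv=cv2.cvtColor(I,cv2.COLOR_RGB2HSV)
m=cv2.inRange(hsv,(105,120,40),(130,255,255)); n,l,st,c=cv2.connectedComponentsWithStats(m)
for i in range(1,n):
    if st[i,4]>60: print("blue",st[i],c[i])
x,y,w,h=[int(v) for v in (r["box"][0]-r["box"][2]/2,r["box"][1]-r["box"][3]/2,r["box"][2],r["box"][3])]
cr=I[max(0,y-10):y+h+10,max(0,x-10):x+w+10]; print("crop",x-10,max(0,y-10),cr.shape)
cv2.imwrite("pics/w2c.png",cv2.resize(cr[...,::-1],None,fx=5,fy=5,interpolation=cv2.INTER_CUBIC)[:600,:800])
E
```

```text
[ 425.4108373  -209.20615823  214.27278583]
stand_hole 0.73 [317.3 143.3] [ 499.1 -203.1   44. ]
stand 0.94 [320.9 139.8] [ 502.  -206.2    0. ]
stylus 0.53 [323.2 145.9] [ 496.  -208.7    8. ]
button_top 0.42 [103.8  75.9] [573.1   9.5  54. ]
pack_grip 0.96 [14.3 70.1] [592.8 110.1  87. ]
0.71 [318.0, 141.1, 88.7, 82.1]
blue [  77    0   62   44 2086] [106.36433365  18.47698945]
blue [ 302    0   72   42 2986] [337.45512391  20.29336906]
blue [ 577    0   63   75 3848] [612.79287942  33.93035343]
blue [312 137  15  15 172] [319.27325581 144.25      ]
crop 263 90 (102, 108, 3)
```

View pics/w2c.png

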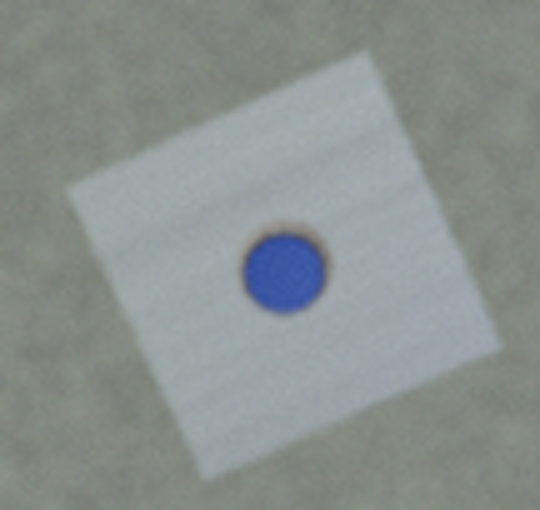

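The crop shows the stylus top almost centred in the stand's hole, at about (319.5,144.2) in the full frame. I'll compute the target from that.

```bash
python3 - <<'E'
from h import *
p=wrist();s=env.state();print(s["ee_pos"],s["ee_rot"],s["force"])
print(wz(p,(320.05,143.35),44),wz(p,(319.4,144.25),108))
E
```

```text
[ 425.09839763 -209.02911192  213.82169936] [1.79995048e+02 1.39914961e-02 1.53776648e+00] [ 0.23390045 -0.30953743 -0.0614645 ]
[ 498.82289874 -206.14025148   44.        ] [ 499.41439094 -205.90072179  108.        ]
```

Request:
{"method": "apply_moves", "body": {
  "delta_pos": [
    [0.3, 0.025, 0],
    [0.615, 0.025, 0],
    [0.615, 0.025, 0],
    [0.615, 0.025, -0.3],
    [0.615, 0.025, -0.6],
    [0.615, 0.025, -0.9],
    [0.615, 0.025, -1.0],
    [0.615, 0.025, -1.0]
  ],
  "rot": [
    [0, 0, 0],
    [0, 0, 0],
    [0, 0, 0],
    [0, 0, 0],
    [0, 0, 0],
    [0, 0, 0],
    [0, 0, 0],
    [0, 0, 0]
  ],
  "hand": [1, 1, 1, 1, 1, 1, 1, 1]
}}

```text
time_s: 4.35
ee_pos: [496.1, -204.5, 90.2]
ee_rot: [-179.8, 0.5, 1.6]
force: [0.7, 0.9, 0.6]
gripper_width: 91.3
gripper_force: 0.0
```

Request:
{"method": "apply_moves", "body": {
  "delta_pos": [
    [0, 0, -0.22],
    [0, 0, -0.22],
    [0, 0, -0.22],
    [0, 0, -0.22]
  ],
  "rot": [
    [0, 0, 0],
    [0, 0, 0],
    [0, 0, 0],
    [0, 0, 0]
  ],
  "hand": [1, 0.6, 0.4, 0.4]
}}

```text
time_s: 4.68
ee_pos: [499.8, -205.9, 69.1]
ee_rot: [179.9, -0.1, 1.6]
force: [0.4, -0.3, 0.8]
gripper_width: 74.2
gripper_force: 0.0
```

```bash
python3 - <<'E'
from h import *
s=env.state();print(s["ee_pos"],s["ee_rot"],s["gripper_width"])
p=wrist();cv2.imwrite("pics/w3.png",p["pixels"][200:440,160:480,::-1].repeat(2,0).repeat(2,1))
E
```

```text
[ 499.84259665 -205.94087368   69.14941613] [ 1.79935037e+02 -1.25495777e-01  1.58305509e+00] 74.18691557489362
```

View pics/w3.png

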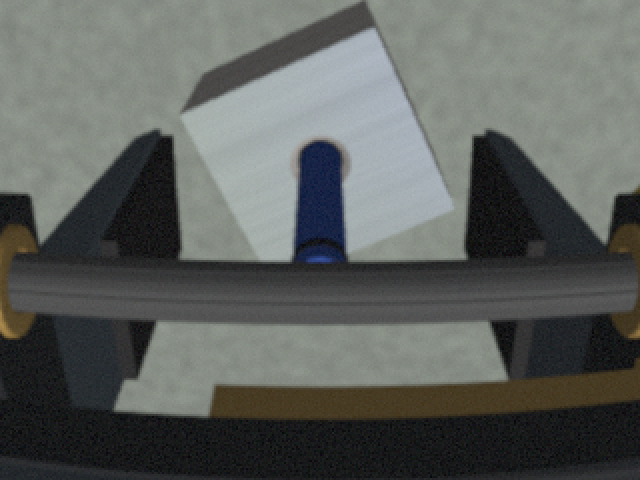

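The stylus stands midway between the open fingers. I'm closing on it.

Request:
{"method": "apply_moves", "body": {
  "delta_pos": [
    [0, 0, 0],
    [0, 0, 0],
    [0, 0, 0],
    [0, 0, 0],
    [0, 0, 0],
    [0, 0, 0],
    [0, 0, 0],
    [0, 0, 0],
    [0, 0, 0],
    [0, 0, 0]
  ],
  "rot": [
    [0, 0, 0],
    [0, 0, 0],
    [0, 0, 0],
    [0, 0, 0],
    [0, 0, 0],
    [0, 0, 0],
    [0, 0, 0],
    [0, 0, 0],
    [0, 0, 0],
    [0, 0, 0]
  ],
  "hand": [0, 0, 0, 0, 0, 0, 0, 0, 0, 0],
  "newtons": 25
}}

```text
time_s: 5.57
ee_pos: [498.9, -205.4, 67.5]
ee_rot: [180.0, 0.0, 1.6]
force: [0.9, -0.1, -0.1]
gripper_width: 10.3
gripper_force: 25.0
```

Request:
{"method": "apply_moves", "body": {
  "delta_pos": [
    [0, 0, 0],
    [0, 0, 0],
    [0, 0, 0],
    [0, 0, 0]
  ],
  "rot": [
    [0, 0, 0],
    [0, 0, 0],
    [0, 0, 0],
    [0, 0, 0]
  ],
  "hand": [0, 0, 0, 0]
}}

```text
time_s: 5.9
ee_pos: [498.9, -205.4, 67.5]
ee_rot: [180.0, 0.0, 1.6]
force: [0.3, -0.4, -0.4]
gripper_width: 10.5
gripper_force: 25.0
```

```bash
python3 - <<'E'
from h import *
s=env.state();print(s["ee_pos"],s["ee_rot"],s["gripper_width"],s["force"],s["torque"],s["gripper_force"])
E
```

```text
[ 498.90040565 -205.38848975   67.53130302] [1.79996178e+02 6.15392947e-03 1.59273435e+00] 10.499047806679117 [ 0.31667138 -0.43919554 -0.36746959] [-0.02643506 -0.05637188  0.02917575] 24.99833339941688
```

Request:
{"method": "apply_moves", "body": {
  "delta_pos": [
    [0, 0, 0.2],
    [0, 0, 0.4],
    [0, 0, 0.6],
    [0, 0, 0.85],
    [0, 0, 0.85]
  ],
  "rot": [
    [0, 0, 0],
    [0, 0, 0],
    [0, 0, 0],
    [0, 0, 0],
    [0, 0, 0]
  ],
  "hand": [0, 0, 0, 0, 0]
}}

```text
time_s: 6.32
ee_pos: [502.2, -206.8, 175.3]
ee_rot: [179.7, -0.6, 1.6]
force: [1.3, -0.7, 0.1]
gripper_width: 10.8
gripper_force: 25.0
```

Request:
{"method": "apply_moves", "body": {
  "delta_pos": [
    [0, 0.25, 0],
    [0, 0.5, 0],
    [0, 0.75, 0],
    [0, 1, 0],
    [0, 1, 0]
  ],
  "rot": [
    [0, 0, 0],
    [0, 0, 0],
    [0, 0, 0],
    [0, 0, 0],
    [0, 0, 0]
  ],
  "hand": [0, 0, 0, 0, 0]
}}

```text
time_s: 6.73
ee_pos: [498.1, -81.2, 169.1]
ee_rot: [-179.9, 0.1, 1.8]
force: [0.8, 0.1, 0.8]
gripper_width: 10.6
gripper_force: 25.0
```

Request:
{"method": "apply_moves", "body": {
  "delta_pos": [
    [0, 0.25, 0],
    [0, 0.5, 0],
    [0, 0.8, 0],
    [0, 0.8, 0],
    [0, 0.8, 0],
    [0, 0.8, 0]
  ],
  "rot": [
    [0, 0, 0],
    [0, 0, 0],
    [0, 0, 0],
    [0, 0, 0],
    [0, 0, 0],
    [0, 0, 0]
  ],
  "hand": [0, 0, 0, 0, 0, 0]
}}

```text
time_s: 7.23
ee_pos: [498.9, 10.0, 169.3]
ee_rot: [180.0, 0.0, 1.6]
force: [0.1, 0.9, -0.5]
gripper_width: 10.9
gripper_force: 25.0
```

```bash
python3 - <<'E'
from h import *
s=env.state();print(s["ee_pos"],s["ee_rot"],s["gripper_width"])
p=wrist();I=p["pixels"];cv2.imwrite("pics/w4.png",I[...,::-1])
t=viewer.grab_frame("top");sc=viewer.grab_frame("scene")
for q,z in {"button_top":54,"button_well":45,"pack_grip":87,"pack":8,"dock":0,"stylus":None}.items():
    for n,f in (("w",p),("t",t),("s",sc)):
        for r in spotter.landmark_of(f,q)[:1]: print(q,n,round(r["score"],2),np.round(r["position"],1),"" if z is None else np.round((wz if n=="w" else at_z)(f,r["position"],z),1))
hsv=cv2.cvtColor(I,cv2.COLOR_RGB2HSV)
m=cv2.inRange(hsv,(5,110,110),(35,255,255)); n,l,st,c=cv2.connectedComponentsWithStats(m)
for i in range(1,n):
    if st[i,4]>40: print("yel/or",st[i],c[i],wz(p,(st[i,0]+st[i,2]/2-.5,st[i,1]+st[i,3]/2-.5),62.4))
E
```

```text
[498.85989807  10.01444527 169.31417399] [1.79950927e+02 2.25361735e-02 1.62464104e+00] 10.880640194084672
button_top w 0.55 [325.9 143.9] [573.3   8.4  54. ]
button_top s 0.39 [282.8 231. ] [430.6  58.6  54. ]
button_well w 0.67 [326.5 144. ] [573.1   7.9  45. ]
button_well s 0.56 [202.9 302.6] [ 500.4 -206.1   45. ]
pack_grip w 0.89 [184.3 121.9] [590.1 108.4  87. ]
pack_grip t 0.93 [307.9 217. ] [593.1 101.6  87. ]
pack_grip s 0.87 [350.6 241.1] [592.7  95.3  87. ]
pack w 0.87 [221.5 127.9] [586.6 102.2   8. ]
pack t 0.56 [304.2 226.2] [591.  111.1   8. ]
pack s 0.84 [350.2 272.8] [594.7  97.4   8. ]
dock w 0.75 [270.8 126. ] [587.9  58.1   0. ]
dock t 0.7 [326.6 227.2] [590.7  58.7   0. ]
dock s 0.89 [332.4 285.1] [590.7  47.7   0. ]
stylus w 0.74 [321.3 260. ] 
stylus s 0.58 [291.6 230.1] 
yel/or [311 129  31  30 245] [325.79183673 143.93877551] [573.81663532   8.4881361   62.4       ]
yel/or [318 136  16  16 194] [325.84536082 143.57731959] [573.80596471   8.85726309  62.4       ]
yel/or [601 252  38  52 982] [619.18228106 277.47250509] [ 467.40597559 -302.92692114   62.4       ]
yel/or [283 333   6  43 168] [285.52380952 356.49404762] [393.67904846  38.85145819  62.4       ]
yel/or [354 336   5  40 123] [356.60162602 357.66666667] [393.75975403 -23.70928472  62.4       ]
```

View pics/w4.png

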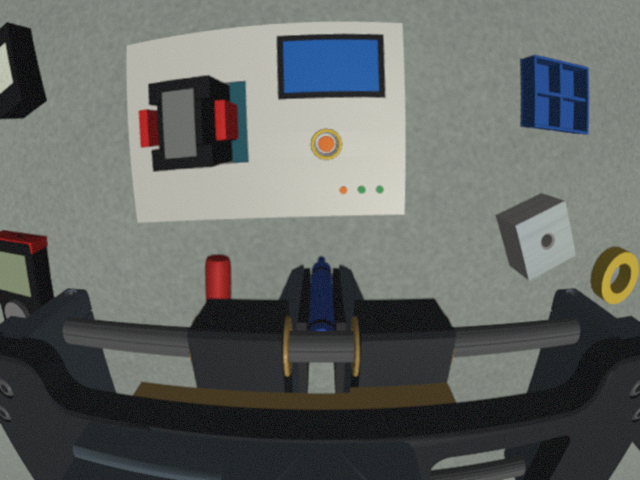

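The dock is in view with the button at about (326,144), the pack at about (187,122), and the stylus held with its tip at about (321,260). The hole in the stand is empty.

```bash
python3 - <<'E'
from h import *
p=wrist();s=env.state();print(s["ee_pos"])
I=p["pixels"]
print("tip",wz(p,(321.3,259),109.8))
C=[wz(p,c,60)[:2] for c in((127,44),(403,23),(405,214),(137,221))];print(np.round(C,1))
def yaw(v): return np.degrees(np.arctan2(v[1],v[0]))
print(yaw(C[0]-C[1])-90,yaw(C[3]-C[2])-90,yaw(C[1]-C[2]),yaw(C[0]-C[3]), np.mean(C,0))
print([np.round(wz(p,c,60),1) for c in ((283,40),(382,40),(382,95),(283,95))])
cv2.imwrite("pics/w4c.png",cv2.resize(I[235:345,250:400,::-1],None,fx=5,fy=5))
E
```

```text
[498.92624606  10.63757266 169.56978756]
tip [500.28146029  10.65341921 109.8       ]
[[661.4 173.7]
 [671.7 -46.8]
 [521.9 -54.3]
 [511.5 166.5]]
2.6887894911247656 2.677300489730527 2.887033583643643 2.741581134163672 [591.63654958  59.76777348]
[array([653.3,  43.3,  60. ]), array([656. , -30.7,  60. ]), array([612.6, -31.6,  60. ]), array([610.1,  42. ,  60. ])]
```

View pics/w4c.png

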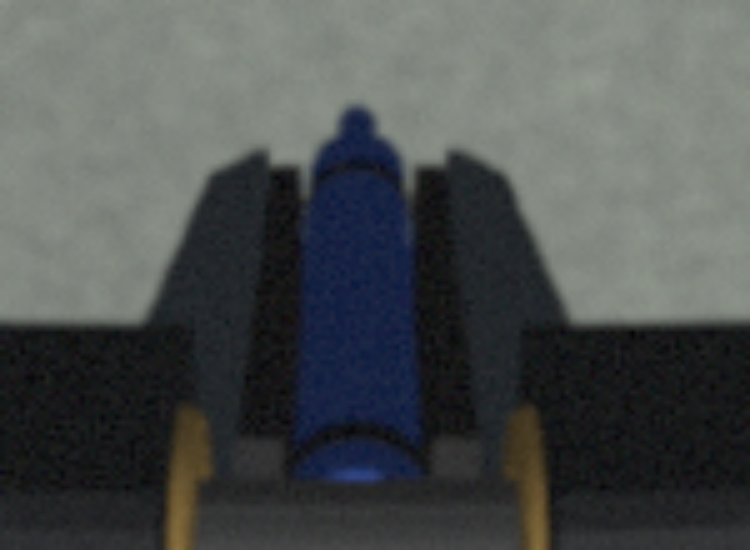

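Request:
{"method": "apply_moves", "body": {
  "delta_pos": [
    [0.3, -0.017, 0],
    [0.61, -0.017, 0],
    [0.61, -0.017, 0],
    [0.61, -0.017, 0],
    [0.61, -0.017, -0.2],
    [0.61, -0.017, -0.4],
    [0.61, -0.017, -0.42],
    [0.61, -0.017, -0.42],
    [0.61, -0.017, -0.42]
  ],
  "rot": [
    [0, 0, 0],
    [0, 0, 0],
    [0, 0, 0],
    [0, 0, 0],
    [0, 0, 0],
    [0, 0, 0],
    [0, 0, 0],
    [0, 0, 0],
    [0, 0, 0]
  ],
  "hand": [0, 0, 0, 0, 0, 0, 0, 0, 0]
}}

```text
time_s: 9.08
ee_pos: [572.2, 8.6, 120.1]
ee_rot: [180.0, -0.1, 1.6]
force: [-0.5, -0.2, -0.8]
gripper_width: 10.4
gripper_force: 25.0
```

```bash
python3 - <<'E'
from h import *
s=env.state();print(s["ee_pos"],s["ee_rot"],s["force"])
p=wrist();I=p["pixels"];cv2.imwrite("pics/w5.png",cv2.resize(I[180:300,240:400,::-1],None,fx=5,fy=5))
E
```

```text
[572.17791506   8.58224489 120.14291451] [ 1.79993144e+02 -5.05469967e-02  1.59536625e+00] [-0.47540095 -0.22713967 -0.75227225]
```

View pics/w5.png

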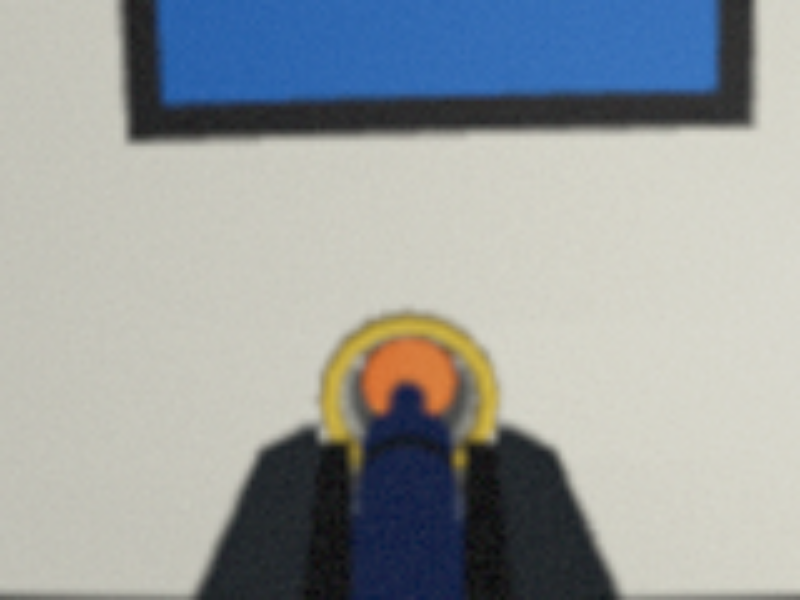

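The tip sits over the orange button at about (408,385) in the crop. I'm pressing now.

Request:
{"method": "apply_moves", "body": {
  "delta_pos": [
    [0, 0, -0.03],
    [0, 0, -0.05],
    [0, 0, -0.06],
    [0, 0, -0.07],
    [0, 0, -0.08],
    [0, 0, -0.09],
    [0, 0, -0.09],
    [0, 0, -0.09]
  ],
  "rot": [
    [0, 0, 0],
    [0, 0, 0],
    [0, 0, 0],
    [0, 0, 0],
    [0, 0, 0],
    [0, 0, 0],
    [0, 0, 0],
    [0, 0, 0]
  ],
  "hand": [0, 0, 0, 0, 0, 0, 0, 0],
  "newtons": 35
}}

```text
time_s: 9.8
ee_pos: [572.6, 8.6, 108.7]
ee_rot: [180.0, -0.1, 1.6]
force: [0.8, 0.2, 3.2]
gripper_width: 10.3
gripper_force: 35.0
```

Request:
{"method": "apply_moves", "body": {
  "delta_pos": [
    [0, 0, -0.006],
    [0, 0, -0.012],
    [0, 0, -0.016],
    [0, 0, -0.016]
  ],
  "rot": [
    [0, 0, 0],
    [0, 0, 0],
    [0, 0, 0],
    [0, 0, 0]
  ],
  "hand": [0, 0, 0, 0]
}}

```text
time_s: 10.13
ee_pos: [572.8, 8.6, 108.0]
ee_rot: [180.0, -0.1, 1.6]
force: [-1.0, 0.0, 10.4]
gripper_width: 10.5
gripper_force: 35.0
```

The force jumped to 10 N, so the button is bottomed on its stop. I'm retreating and returning to the stand.

Request:
{"method": "apply_moves", "body": {
  "delta_pos": [
    [0, 0, 0.1],
    [0, 0, 0.3],
    [0, 0, 0.525],
    [0, 0, 0.525],
    [-0.2, -0.2, 0.525],
    [-0.4, -0.4, 0.525],
    [-0.61, -0.65, 0.525],
    [-0.61, -0.9, 0.525],
    [-0.61, -0.9, 0.525]
  ],
  "rot": [
    [0, 0, 0],
    [0, 0, 0],
    [0, 0, 0],
    [0, 0, 0],
    [0, 0, 0],
    [0, 0, 0],
    [0, 0, 0],
    [0, 0, 0],
    [0, 0, 0]
  ],
  "hand": [0, 0, 0, 0, 0, 0, 0, 0, 0]
}}

```text
time_s: 10.88
ee_pos: [497.2, -103.2, 168.8]
ee_rot: [179.9, 0.1, 1.4]
force: [0.0, -0.4, -0.4]
gripper_width: 10.5
gripper_force: 35.0
```

Request:
{"method": "apply_moves", "body": {
  "delta_pos": [
    [0, -0.25, 0],
    [0, -0.5, 0],
    [0, -0.75, 0],
    [0, -0.883, 0],
    [0, -0.883, 0],
    [0, -0.883, 0],
    [0, -0.883, -0.2],
    [0, -0.883, -0.35],
    [0, -0.883, -0.4],
    [0, -0.883, -0.4]
  ],
  "rot": [
    [0, 0, 0],
    [0, 0, 0],
    [0, 0, 0],
    [0, 0, 0],
    [0, 0, 0],
    [0, 0, 0],
    [0, 0, 0],
    [0, 0, 0],
    [0, 0, 0],
    [0, 0, 0]
  ],
  "hand": [0, 0, 0, 0, 0, 0, 0, 0, 0, 0]
}}

```text
time_s: 11.72
ee_pos: [497.7, -203.6, 119.7]
ee_rot: [-179.9, 0.2, 1.7]
force: [-0.0, -0.4, 0.6]
gripper_width: 10.7
gripper_force: 35.0
```

```bash
python3 - <<'E'
from h import *
s=env.state();print(s["ee_pos"],s["ee_rot"],s["force"])
p=wrist();I=p["pixels"];cv2.imwrite("pics/w6.png",cv2.resize(I[180:300,240:400,::-1],None,fx=5,fy=5))
E
```

```text
[ 497.74992954 -203.57170936  119.68046577] [-179.87293222    0.23610889    1.67044054] [-0.04945134 -0.35068636  0.64286165]
```

View pics/w6.png

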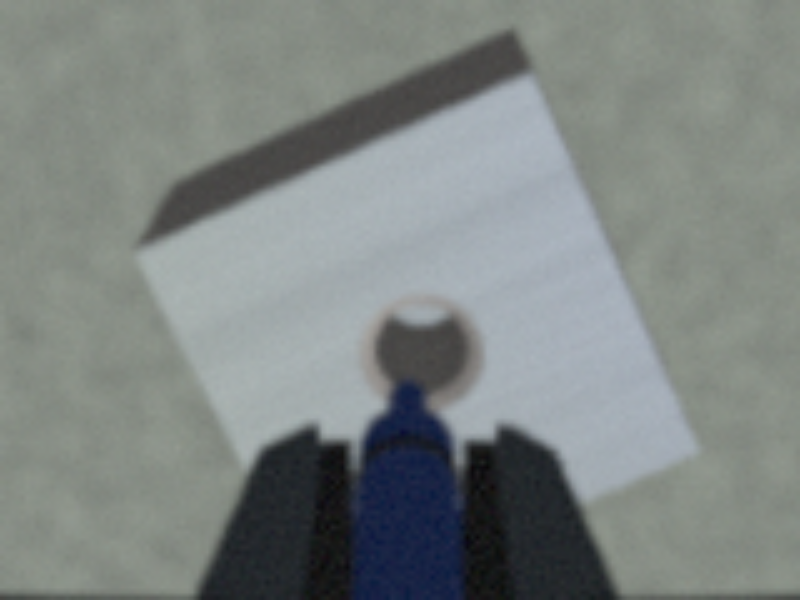

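The tip is over the hole, a touch left because the arm hasn't settled. I'm lowering gently.

Request:
{"method": "apply_moves", "body": {
  "delta_pos": [
    [0, 0, 0],
    [0, 0, 0],
    [0, 0, 0],
    [0, 0, -0.05],
    [0, 0, -0.1],
    [0, 0, -0.15],
    [0, 0, -0.18],
    [0, 0, -0.21],
    [0, 0, -0.21],
    [0, 0, -0.21]
  ],
  "rot": [
    [0, 0, 0],
    [0, 0, 0],
    [0, 0, 0],
    [0, 0, 0],
    [0, 0, 0],
    [0, 0, 0],
    [0, 0, 0],
    [0, 0, 0],
    [0, 0, 0],
    [0, 0, 0]
  ],
  "hand": [0, 0, 0, 0, 0, 0, 0, 0, 0, 0]
}}

```text
time_s: 12.6
ee_pos: [498.8, -205.4, 95.9]
ee_rot: [-180.0, 0.0, 1.6]
force: [0.3, -0.5, 0.1]
gripper_width: 10.4
gripper_force: 35.0
```

Request:
{"method": "apply_moves", "body": {
  "delta_pos": [
    [0, 0, -0.03],
    [0, 0, -0.06],
    [0, 0, -0.08],
    [0, 0, -0.1],
    [0, 0, -0.12],
    [0, 0, -0.12]
  ],
  "rot": [
    [0, 0, 0],
    [0, 0, 0],
    [0, 0, 0],
    [0, 0, 0],
    [0, 0, 0],
    [0, 0, 0]
  ],
  "hand": [0, 0, 0, 0, 0, 0]
}}

```text
time_s: 13.1
ee_pos: [498.6, -205.3, 81.3]
ee_rot: [-180.0, 0.1, 1.6]
force: [0.0, 0.3, -0.2]
gripper_width: 10.4
gripper_force: 35.0
```

Request:
{"method": "apply_moves", "body": {
  "delta_pos": [
    [0, 0, -0.03],
    [0, 0, -0.06],
    [0, 0, -0.08],
    [0, 0, -0.1],
    [0, 0, -0.112],
    [0, 0, -0.112],
    [0, 0, -0.112]
  ],
  "rot": [
    [0, 0, 0],
    [0, 0, 0],
    [0, 0, 0],
    [0, 0, 0],
    [0, 0, 0],
    [0, 0, 0],
    [0, 0, 0]
  ],
  "hand": [0, 0, 0, 0, 0, 0, 0]
}}

```text
time_s: 13.68
ee_pos: [498.9, -205.4, 68.3]
ee_rot: [180.0, 0.0, 1.6]
force: [0.4, 1.0, -1.5]
gripper_width: 10.5
gripper_force: 35.0
```

Request:
{"method": "apply_moves", "body": {
  "delta_pos": [
    [0, 0, -0.006],
    [0, 0, -0.006],
    [0, 0, -0.006],
    [0, 0, -0.006],
    [0, 0, -0.006],
    [0, 0, -0.006],
    [0, 0, -0.006],
    [0, 0, -0.006]
  ],
  "rot": [
    [0, 0, 0],
    [0, 0, 0],
    [0, 0, 0],
    [0, 0, 0],
    [0, 0, 0],
    [0, 0, 0],
    [0, 0, 0],
    [0, 0, 0]
  ],
  "hand": [0, 0, 0.15, 0.25, 0.4, 0.6, 1, 1]
}}

```text
time_s: 14.35
ee_pos: [499.0, -205.4, 67.8]
ee_rot: [180.0, -0.0, 1.6]
force: [0.3, 1.1, 0.5]
gripper_width: 44.4
gripper_force: 0.0
```

Request:
{"method": "apply_moves", "body": {
  "delta_pos": [
    [0, 0, 0],
    [0, 0, 0.1],
    [0, 0, 0.25],
    [0, 0, 0.5],
    [0, 0, 0.8],
    [0, 0, 1],
    [-0.2, 0.3, 1],
    [-0.2, 0.6, 1],
    [-0.2, 0.9, 1],
    [-0.2, 1, 1]
  ],
  "rot": [
    [0, 0, 0],
    [0, 0, 0],
    [0, 0, 0],
    [0, 0, 0],
    [0, 0, 0],
    [0, 0, 0],
    [0, 0, 0.013],
    [0, 0, 0.013],
    [0, 0, 0.013],
    [0, 0, 0.013]
  ],
  "hand": [1, 1, 1, 1, 1, 1, 1, 1, 1, 1]
}}

```text
time_s: 15.18
ee_pos: [474.0, -82.0, 188.1]
ee_rot: [-179.9, -0.0, 2.8]
force: [-0.4, -0.2, 0.0]
gripper_width: 91.3
gripper_force: 0.0
```

```bash
python3 - <<'E'
from h import *
s=env.state();print(s["ee_pos"],s["ee_rot"],s["gripper_width"])
p=wrist();I=p["pixels"];cv2.imwrite("pics/w7.png",I[...,::-1])
for f in (p,):
    for q,z in {"pack_grip":87,"pack":8,"stand_hole":44}.items():
        for r in spotter.landmark_of(f,q)[:1]: print(q,round(r["score"],2),np.round(r["position"],1),np.round(wz(f,r["position"],z),1))
E
```

```text
[473.98925289 -81.994234   188.05392182] [-1.79902836e+02 -8.88200731e-03  2.82340203e+00] 91.27474743328648
pack_grip 0.96 [99.6 96.1] [589.5 104.2  87. ]
pack 0.64 [139.4 101.8] [589.5 107.    8. ]
stand_hole 0.89 [458.9 210.1] [ 498.2 -204.9   44. ]
```

View pics/w7.png

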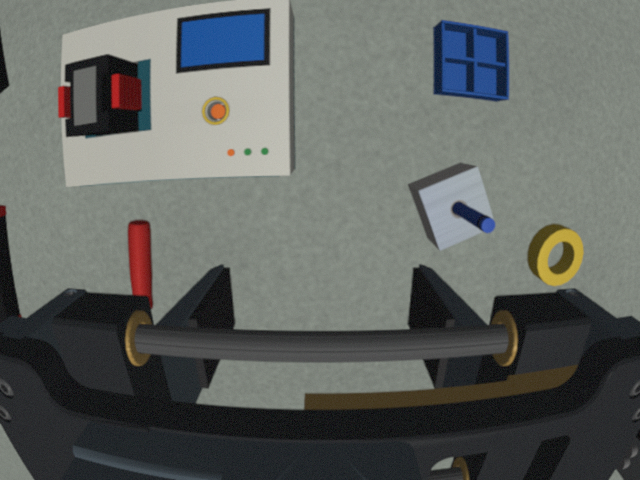

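The stylus is standing in its hole again, with its top at about (487,225), and the dock is ahead. I'm moving to view the pack from above.

Request:
{"method": "apply_moves", "body": {
  "delta_pos": [
    [0.1, 0.3, 0],
    [0.2, 0.6, 0],
    [0.3, 0.9, 0],
    [0.3, 1, 0],
    [0.3, 1, 0]
  ],
  "rot": [
    [0, 0, 0],
    [0, 0, 0],
    [0, 0, 0],
    [0, 0, 0],
    [0, 0, 0]
  ],
  "hand": [1, 1, 1, 1, 1]
}}

```text
time_s: 15.8
ee_pos: [511.7, 35.6, 187.2]
ee_rot: [180.0, 0.0, 2.8]
force: [-0.1, -0.1, 0.6]
gripper_width: 90.8
gripper_force: 0.0
```

Request:
{"method": "apply_moves", "body": {
  "delta_pos": [
    [0, 0.3, 0],
    [0, 0.58, 0],
    [0, 0.58, 0],
    [0, 0.58, 0],
    [0, 0.58, 0]
  ],
  "rot": [
    [0, 0, 0],
    [0, 0, 0],
    [0, 0, 0],
    [0, 0, 0],
    [0, 0, 0]
  ],
  "hand": [1, 1, 1, 1, 1]
}}

```text
time_s: 16.22
ee_pos: [510.9, 102.3, 187.5]
ee_rot: [179.9, 0.0, 2.6]
force: [0.9, 0.1, -0.3]
gripper_width: 91.4
gripper_force: 0.0
```

```bash
python3 - <<'E'
from h import *
s=env.state();print(s["ee_pos"],s["ee_rot"],s["gripper_width"])
p=wrist();I=p["pixels"]
for q,z in {"pack_grip":87,"pack":8,"stand_hole":44,"stylus":8}.items():
    for r in spotter.landmark_of(p,q)[:1]: print(q,round(r["score"],2),np.round(r["position"],1),np.round(wz(p,r["position"],z),1))
hsv=cv2.cvtColor(I,cv2.COLOR_RGB2HSV)
m=cv2.inRange(hsv,(0,150,90),(6,255,255))|cv2.inRange(hsv,(174,150,90),(180,255,255)); n,l,st,c=cv2.connectedComponentsWithStats(m)
for i in range(1,n):
    if st[i,4]>60: print("red",st[i],c[i],np.round(wz(p,c[i],106),1))
cv2.imwrite("pics/w8.png",cv2.resize(I[70:230,220:420,::-1],None,fx=4,fy=4))
t=viewer.grab_frame("top")
for d in (0,3,6): print(d,[np.round(proj(t,(499,-205.6,z+d)),1) for z in (44,108)])
h=cv2.cvtColor(t["pixels"],cv2.COLOR_RGB2HSV);m=cv2.inRange(h,(105,120,30),(130,255,255));m[:240]=0;m[290:]=0;m[:,:425]=0;m[:,480:]=0
pts=cv2.findNonZero(m)[:,0];print(pts.min(0),pts.max(0)); b=cv2.cvtColor(cv2.imread("pics/top0.png"),cv2.COLOR_BGR2HSV);m=cv2.inRange(b,(105,120,30),(130,255,255));m[:240]=0;m[290:]=0;m[:,:425]=0;m[:,480:]=0
pts=cv2.findNonZero(m)[:,0];print(pts.min(0),pts.max(0))
E
```

```text
[510.90229029 102.3049166  187.47808123] [1.79918671e+02 3.84810594e-02 2.64981200e+00] 91.37584285607879
pack_grip 0.67 [320.2 138.6] [589.4 106.5  87. ]
pack 0.92 [322.  137.5] [589.9 105.    8. ]
stand_hole 0.65 [595.  254.2] [ 498.5 -199.5   44. ]
red [278 123  22  37 597] [287.25460637 140.6080402 ] [587.3 128.5 106. ]
red [359 122  10  38 336] [363.13690476 140.24107143] [590.   77.5 106. ]
red [347 128   9  25 213] [350.81220657 139.90610329] [589.7  85.9 106. ]
red [ 48 239  57  20 183] [ 79.98360656 245.49726776] [505.4 302.2 106. ]
red [ 297  268   28   63 1380] [310.00942029 299.15217391] [472.6 108.9 106. ]
0 [array([445.4, 263.1]), array([452.8, 258.3])]
3 [array([445.7, 262.9]), array([453.2, 258.1])]
6 [array([446.1, 262.7]), array([453.6, 257.8])]
[451 258] [455 261]
[451 258] [455 261]
```

View pics/w8.png

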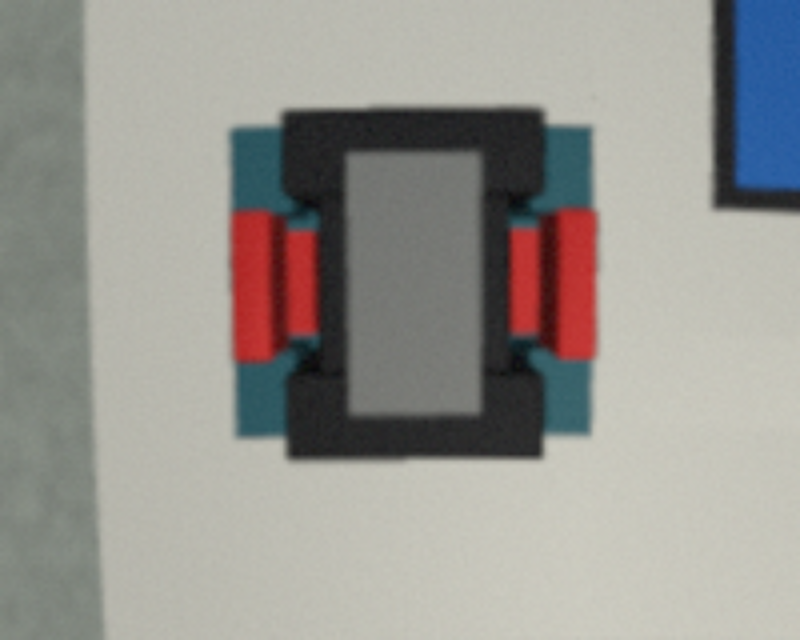

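The pack is centred in the pocket with both red catches out, and the network and dock geometry agree on (589,104.7). The stylus top matches its original pixels in the top view, so it is home. I'm going over the pack and down.

Request:
{"method": "apply_moves", "body": {
  "delta_pos": [
    [0.3, 0.004, 0],
    [0.65, 0.004, 0],
    [0.65, 0.004, 0],
    [0.65, 0.004, 0],
    [0.65, 0.004, -0.3],
    [0.65, 0.004, -0.5],
    [0.65, 0.004, -0.7],
    [0.65, 0.004, -0.85],
    [0.65, 0.004, -0.85],
    [0.65, 0.004, -0.85]
  ],
  "rot": [
    [0, 0, 0],
    [0, 0, 0],
    [0, 0, 0],
    [0, 0, 0],
    [0, 0, 0],
    [0, 0, 0],
    [0, 0, 0],
    [0, 0, 0],
    [0, 0, 0],
    [0, 0, 0]
  ],
  "hand": [1, 1, 1, 1, 1, 1, 1, 1, 1, 1]
}}

```text
time_s: 17.35
ee_pos: [587.7, 104.4, 85.5]
ee_rot: [180.0, 0.1, 2.7]
force: [-0.4, 0.6, 0.9]
gripper_width: 91.5
gripper_force: 0.0
```

Request:
{"method": "apply_moves", "body": {
  "delta_pos": [
    [0, 0, -0.08],
    [0, 0, -0.14],
    [0, 0, -0.14],
    [0, 0, -0.14]
  ],
  "rot": [
    [0, 0, 0],
    [0, 0, 0],
    [0, 0, 0],
    [0, 0, 0]
  ],
  "hand": [1, 1, 1, 1]
}}

```text
time_s: 17.68
ee_pos: [588.8, 104.7, 69.0]
ee_rot: [180.0, 0.0, 2.7]
force: [0.1, 0.6, 0.5]
gripper_width: 90.9
gripper_force: 0.0
```

Request:
{"method": "apply_moves", "body": {
  "delta_pos": [
    [0, 0, 0],
    [0, 0, 0],
    [0, 0, 0],
    [0, 0, 0],
    [0, 0, 0],
    [0, 0, 0],
    [0, 0, 0],
    [0, 0, 0],
    [0, 0, 0],
    [0, 0, 0]
  ],
  "rot": [
    [0, 0, 0],
    [0, 0, 0],
    [0, 0, 0],
    [0, 0, 0],
    [0, 0, 0],
    [0, 0, 0],
    [0, 0, 0],
    [0, 0, 0],
    [0, 0, 0],
    [0, 0, 0]
  ],
  "hand": [0.4, 0.4, 0.3, 0.3, 0, 0, 0, 0, 0, 0],
  "newtons": 45
}}

```text
time_s: 18.52
ee_pos: [589.2, 104.5, 69.4]
ee_rot: [180.0, -0.0, 2.7]
force: [-0.2, -0.8, 4.6]
gripper_width: 43.9
gripper_force: 45.1
```

The catches are fully pinched. I'm lifting a little first and checking the force.

Request:
{"method": "apply_moves", "body": {
  "delta_pos": [
    [0, 0, 0.02],
    [0, 0, 0.04],
    [0, 0, 0.07],
    [0, 0, 0.1],
    [0, 0, 0.1],
    [0, 0, 0.1]
  ],
  "rot": [
    [0, 0, 0],
    [0, 0, 0],
    [0, 0, 0],
    [0, 0, 0],
    [0, 0, 0],
    [0, 0, 0]
  ],
  "hand": [0, 0, 0, 0, 0, 0]
}}

```text
time_s: 19.02
ee_pos: [589.0, 104.8, 81.0]
ee_rot: [180.0, -0.0, 2.7]
force: [-0.4, 0.3, -2.0]
gripper_width: 44.1
gripper_force: 45.0
```

Request:
{"method": "apply_moves", "body": {
  "delta_pos": [
    [0, 0, 0.08],
    [0, 0, 0.16],
    [0, 0, 0.25],
    [0, 0, 0.35],
    [0, 0, 0.45],
    [0, 0, 0.55],
    [0, 0, 0.65],
    [0, 0, 0.75],
    [0, 0, 0.87],
    [0, 0, 1]
  ],
  "rot": [
    [0, 0, 0],
    [0, 0, 0],
    [0, 0, 0],
    [0, 0, 0],
    [0, 0, 0],
    [0, 0, 0],
    [0, 0, 0],
    [0, 0, 0],
    [0, 0, 0],
    [0, 0, 0]
  ],
  "hand": [0, 0, 0, 0, 0, 0, 0, 0, 0, 0]
}}

```text
time_s: 19.85
ee_pos: [588.6, 104.7, 202.6]
ee_rot: [180.0, -0.0, 2.7]
force: [-0.3, 0.1, -3.4]
gripper_width: 43.4
gripper_force: 45.0
```

Request:
{"method": "apply_moves", "body": {
  "delta_pos": [
    [0, 0, 0],
    [0, 0, 0],
    [0, 0, 0],
    [0, 0, 0],
    [0, 0, 0],
    [0, 0, 0],
    [0, 0, 0],
    [0, 0, 0]
  ],
  "rot": [
    [0, 0, 0],
    [0, 0, 0],
    [0, 0, 0],
    [0, 0, 0],
    [0, 0, 0],
    [0, 0, 0],
    [0, 0, 0],
    [0, 0, 0]
  ],
  "hand": [0, 0, 0, 0, 0, 0, 0, 0]
}}

```text
time_s: 20.52
ee_pos: [588.8, 104.7, 200.5]
ee_rot: [180.0, 0.0, 2.7]
force: [-0.1, -0.4, -2.4]
gripper_width: 43.4
gripper_force: 45.0
```

```bash
python3 - <<'E'
from h import *
s=env.state();print(s["time_s"],s["ee_pos"],s["ee_rot"],s["gripper_width"],s["force"],s["torque"])
p=viewer.grab_frame("scene");cv2.imwrite("pics/s9.png",cv2.resize(p["pixels"][160:340,180:420,::-1],None,fx=3.3,fy=3.3))
print([np.round(proj(p,(589,104.7,z)),0) for z in (60,110,140,240)])
for q in("pack","pack_grip"):
  for r in spotter.landmark_of(p,q)[:1]: print(q,r)
E
```

```text
20.5167 [588.82457142 104.65484886 200.52179881] [1.79990095e+02 3.87288943e-02 2.70938533e+00] 43.440379586889755 [-0.0899354  -0.40706386 -2.4411497 ] [ 0.01401638 -0.00629483 -0.00251011]
[array([352., 250.]), array([353., 229.]), array([354., 216.]), array([356., 171.])]
pack {'position': [123.9, 345.9], 'score': 0.72}
pack_grip {'position': [352.3, 181.4], 'score': 0.92}
```

View pics/s9.png

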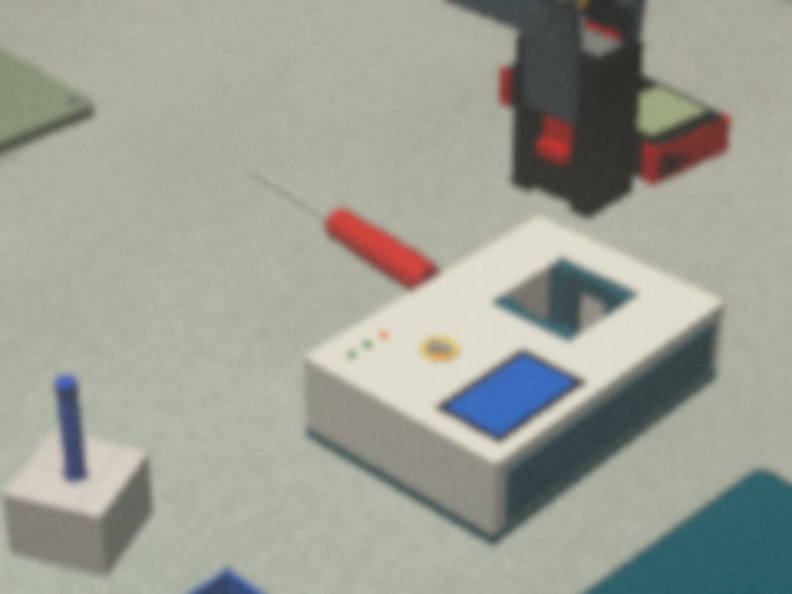

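The pack is upright and clear of the pocket, with its underside about 80 mm above the dock. The stylus stands in its hole and the bystanders visible in this view are in place. I'm handing in.

```bash
python3 -c "
from workcell import env
print(env.job_done())"
```

```text
the job is handed in; nothing more can be done
None
```

I handed the job in at about 20.6 s; no verdict came back. The button was pressed to its stop, the stylus is back in its hole, and the pack is held by its pinched catches, upright, about 80 mm above the dock.

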